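# Clear the ledge and feel the clamp gap with a taper gauge

## Task

The gap of the sprung cell clamp is about to be read: with the scraper block, sweep all four drilling chips off the clamp's front ledge into the tray hooked on its left side, and put the scraper back down on the table. Then take the taper gauge by its grip, lay its blade flat on the cleared ledge and slide it straight in under the middle of the upper plate until it drags snugly between both plates, without prising the sprung plate up. Finish still gripping the gauge at that depth so that it can be read; leave the other things on the table alone.

Things in the scene. Friction and masses are not known exactly. Their poses are not given: they have to be found in the camera images.
- clamp_base: Sprung cell clamp, fixed: aluminium base plate 150 (x) x 110 (y) x 18 mm; origin: centre of its underside, on the table; x from the open front edge to the back, y to its left, z up. The upper plate covers the back; the front 71 mm of the top (x -75 to -4, y -55 to 55) is the open ledge. On its left (+y) hangs an open aluminium chip tray 96 x 92 mm, rim 13 mm high. Two low ears behind.
- ledge (a point): Middle of the open ledge, on the base plate's top face (18 mm above the table); axes as the base plate.
- chip_tray (a point): Centre of the chip tray's floor, 2 mm above the table; axes as the base plate. Inside 92 (x) x 88 (y) mm; walls reach 11 mm above this point; the near wall stands 1.5 mm from the plate's side.
- gap_mouth (a point): Middle of the lower front edge of the dark upper plate, where the gap begins; axes as the base plate. Its height above the ledge is the gap, 5 to 7.5 mm. The plate is 78 (x, backwards) x 104 (y) x 10 mm with a window ring; four posts with 14 mm sleeves (16 and 66 mm behind the mouth, 42 mm left and right of the middle), springs and nuts rise 46 mm above this point.
- upper_plate (a joint): Lift of the upper plate off its spacer sleeves, m: 0 as found, positive up. Springs and weight press it down with about 6 N as it leaves the sleeves, rising 2.5 N per mm of lift. Blade and plates rub with a friction coefficient of about 0.5, so a snug blade, not otherwise pressed down, resists sliding with roughly 5 to 9 N.
- taper_gauge: Taper gauge, 0.12 kg, lying flat: aluminium grip 44 (x) x 14 (y) x 32 mm high with dark grooves; ahead of it (+x) a steel blade 58 long, 22 wide, flat below, the top sloping 1 in 8 from 10.25 mm thick at the grip to 3 mm at the tip. Origin: centre of the grip's underside, level with the blade's underside. x to the tip, z up. Pinch the grip across y.
- gauge_tip (a point): Middle of the blade's tip edge, at its underside, 80 mm ahead of the gauge's origin; axes as the gauge.
- scraper: Scraper block of white nylon, 0.10 kg, standing: foot 64 (x) x 20 (y) x 14 mm, above it an upright grip 50 (x) x 14 (y) from 14 to 52 mm high. Origin: centre of the underside; the long side is x, z up. Pinch the grip across y.
- chip0: One of four loose curled steel chips, about 13 to 18 mm across and 6 to 9 mm high, 10 g; origin near the middle of the curl, at its underside as it first lies on the ledge.
- chip1: One of four loose curled steel chips, about 13 to 18 mm across and 6 to 9 mm high, 10 g; origin near the middle of the curl, at its underside as it first lies on the ledge.
- chip2: One of four loose curled steel chips, about 13 to 18 mm across and 6 to 9 mm high, 10 g; origin near the middle of the curl, at its underside as it first lies on the ledge.
- chip3: One of four loose curled steel chips, about 13 to 18 mm across and 6 to 9 mm high, 10 g; origin near the middle of the curl, at its underside as it first lies on the ledge.
- screw_tin: Bystander, to be left alone: small blue-lidded flat tin 49x67x24 mm; origin at the centre of its underside.
- lens_tissue: Bystander, to be left alone: booklet of lens tissue 56x81x9 mm; origin at the centre of its underside.
- hex_key: Bystander, to be left alone: L hex key 30x88x5 mm; origin at the centre of its underside.
- post_clamp: Bystander, to be left alone: black slotted clamp fork 28x64x13 mm; origin at the centre of its underside.
- objective_case: Bystander, to be left alone: clear cylindrical objective case with a black foot, 44x44x72 mm; origin at the centre of its underside.
Not all that is in view belongs to the job. There is more than one size of the scraper; the one meant has the size given above.

How it is judged (in metres and radians):
On the way, in this order (a step that is already met when the one before it is completed fails the run):
1. all four chips swept into the tray, the scraper still in the gripper (x of chip0 in the frame of chip_tray between -0.05 and 0.05 m and y of chip0 in the frame of chip_tray between -0.048 and 0.048 m and z of each of chip0, chip1, chip2, chip3 in the frame of chip_tray below 0.014 m and x of chip1 in the frame of chip_tray between -0.05 and 0.05 m and y of chip1 in the frame of chip_tray between -0.048 and 0.048 m and x of chip2 in the frame of chip_tray between -0.05 and 0.05 m and y of chip2 in the frame of chip_tray between -0.048 and 0.048 m and x of chip3 in the frame of chip_tray between -0.05 and 0.05 m and y of chip3 in the frame of chip_tray between -0.048 and 0.048 m and contact force between the fingers and scraper above 1 N), for 0.1 s.
2. the scraper let go of, down on the table, clear of the clamp (height (world z) of scraper below 0.03 m and contact force between scraper and clamp_base below 0.1 N and contact force between scraper and the fingers below 0.1 N and linear speed of scraper below 0.05 m/s), for 0.2 s.
3. the gripped gauge, flat on the ledge, enters the gap (contact force between the fingers and taper_gauge above 2 N and x of gauge_tip in the frame of gap_mouth above 0.003 m and z of gauge_tip in the frame of gap_mouth below 0 m and y of gauge_tip in the frame of gap_mouth between -0.03 and 0.03 m), for 0.1 s.
At the end, for the whole second after the job is handed in: Gauge gripped and still, tip over 8 mm in the gap, within 25 mm of its middle, straight to 0.2 rad, flat to 0.1 rad; blade bears on upper plate (over 2.5 N) and base (over 1 N), plate lifted under 2 mm, robot not touching it. Chips in tray; scraper let go, at rest on the table, off clamp and tray (all of step 2 and contact force between taper_gauge and upper_plate above 2.5 N and contact force between taper_gauge and clamp_base above 1 N and value of joint upper_plate below 0.002 m and x of gauge_tip in the frame of gap_mouth above 0.008 m and y of gauge_tip in the frame of gap_mouth between -0.025 and 0.025 m and angle between the x axis of taper_gauge and the x axis of clamp_base, either way round below 0.2 rad and angle between taper_gauge's own z axis and vertical below 0.1 rad and contact force between the fingers and taper_gauge above 2 N and contact force between each of the arm, the fingers and guide_posts below 0.5 N and x of chip0 in the frame of chip_tray between -0.05 and 0.05 m and y of chip0 in the frame of chip_tray between -0.048 and 0.048 m and z of each of chip0, chip1, chip2, chip3 in the frame of chip_tray below 0.014 m and x of chip1 in the frame of chip_tray between -0.05 and 0.05 m and y of chip1 in the frame of chip_tray between -0.048 and 0.048 m and x of chip2 in the frame of chip_tray between -0.05 and 0.05 m and y of chip2 in the frame of chip_tray between -0.048 and 0.048 m and x of chip3 in the frame of chip_tray between -0.05 and 0.05 m and y of chip3 in the frame of chip_tray between -0.048 and 0.048 m and linear speed of taper_gauge below 0.01 m/s); the arm keeps its last pose, push and grip.
It fails at once if the gauge is forced in so that the sprung plate is prised up 4 mm (value of joint upper_plate above 0.004 m).
It fails at once if another thing on the table is shifted by more than 30 mm (distance of any of screw_tin, lens_tissue, hex_key, post_clamp, objective_case from where it was at the start of the episode above 0.03 m).
It also fails if it takes over 67 s, if anything falls off the work surface, if the arm or the gripper's body presses on something with over 40 N, if the wrist force passes 120 N, or if a joint passes its speed limit or range.

## Robot

A 6-joint arm with a two-finger parallel gripper is mounted at the origin on a cart in front of the work surface, level with it; the furniture and walls round the work are solid. World frame = base frame: x ahead of the robot, y to its left, z up, the work surface at z = 0. Lengths are in m, angles in degrees, forces in N, time in s.
With the tool pointing down it reaches from about 0.325 to 0.775 m from the base axis. Payload 5.5 kg.
Tool frame: the origin (TCP) lies at the centre of the arm's flange, where the gripper is bolted on; the fingertips stand 182 mm ahead of it and the grasp point (between the pads) lies 163 mm ahead of it; z points along the fingers, y is the line along which they close (so a half turn about z gives the same grasp; the last joint's range is limited). The gripper opens to 88 mm and grips with 3 to 60 N. Pads are 20 mm wide; open, the fingers measure 115 mm over their backs; the gripper's body (75 mm by 178 mm) begins 61 mm behind the grasp point.
Start: joints at [-75.441, 5.22, 70.514, -0, 104.267, -3.249], TCP at [0.183, -0.571, 0.405] pointing down, gripper open.
Joint ranges: [-164.24, 164.24], [-49.07, 125.15], [9.68, 141.18], [-86.29, 266.29], [3.28, 154.24], [-151.56, 151.56]. Speed limits (degrees/s): [147.25, 147.25, 172.46, 180, 180, 180].

## Interface

Orientations are given as [roll, pitch, yaw] about the fixed x, y, z axes, in that order (R = Rz(yaw) Ry(pitch) Rx(roll)).
In Python, from station import r gives the robot as it stands. The module is installed in compiled form; this text tells all that it offers. Calls block until the motion is done:
- r.reach(position, orientation): joint-space move of the TCP to a pose.
- r.servo_line(position, rotation=None, speed=0.15): straight line of the TCP; rotation=None keeps the orientation; speed is the mean speed in m/s.
- r.move_joints(angles): joint-space move.
- r.let_go() and r.grab(squeeze=None): open the fingers fully, or close them until they stop; squeeze is the grip in N (None keeps the last).
- r.wait(seconds).
- r.inverse_kinematics(position, orientation): joint angles nearest the present ones, or None.
- r.sense(): the state.
- r.snapshot(name): name is "side" or "top"; returns a dict with "frame" (400x640x3 uint8, red, green, blue), "fx", "fy", "cx", "cy" (pixels), "R" (3x3) and "t" (3): a world point X has camera coordinates R X + t. Camera axes: x right, y down, z forward; pixel columns grow to the right and rows downward; lengths in m; the calibration is good to about 2 mm. A picture is of the moment at which its call begins. There is no depth.
A pose or a line that the arm cannot do raises r.IKError and nothing moves.
- r.hand_in(): hands the job in; it is judged then, once.
The state is a dict: "clock": time; "joints": joint angles; "joint_vel": joint speeds; "joint_torque": joint torques, N m; "tcp_pos": TCP position; "orientation": TCP orientation; "contact_force": force on the tool from outside, world axes, zero at the start; "torque": the same for the moment, N m; "opening": finger opening in m; "gripper_force": force on a finger pad.
Only numpy, scipy, OpenCV 4.12 (cv2) and the standard library are available. Lean on these libraries where they do the work, as an engineer would, in place of code of your own. Each camera call takes 0.05 s, during which the arm holds its last target. There are 200 camera calls.

## Working session

There is one attempt and no reset: what is moved stays moved. The work goes in short steps, each a Python script; the robot and the scene stay as the last script left them, time stands still between calls to the robot, and variables do not carry over. Pictures are saved under pics/ and viewed, at most 10 in all, crops included, and the job is handed in when it is done.

```bash
mkdir -p pics
cat > h.py <<'E'
import numpy as np, cv2
from station import r
def snap(n, f=None):
    s=r.snapshot(n)
    if f: cv2.imwrite('pics/'+f+'.png', s['frame'][:,:,::-1])
    return s
def ray(s,u,v):
    R=np.array(s['R']);t=np.array(s['t'])
    d=R.T@np.array([(u-s['cx'])/s['fx'],(v-s['cy'])/s['fy'],1.]);return -R.T@t,d
def onz(s,u,v,z):
    c,d=ray(s,u,v);return c+d*(z-c[2])/d[2]
def tri(s1,p1,s2,p2):
    c1,d1=ray(s1,*p1);c2,d2=ray(s2,*p2)
    A=np.stack([d1,-d2],1);k=np.linalg.lstsq(A,c2-c1,rcond=None)[0]
    a=c1+k[0]*d1;b=c2+k[1]*d2
    return (a+b)/2,np.linalg.norm(a-b)
def proj(s,X):
    p=np.array(s['R'])@np.array(X)+np.array(s['t']);return s['fx']*p[0]/p[2]+s['cx'],s['fy']*p[1]/p[2]+s['cy']
E
python3 - <<'E'
from h import *
import pickle
a=snap('top','top0');b=snap('side','side0')
pickle.dump((a,b),open('s0.pkl','wb'))
for s in (a,b): print(s['fx'],s['cx'],s['cy'],-np.array(s['R']).T@np.array(s['t']),np.round(s['R'],2).tolist())
print(r.sense())
E
```

```text
465.23614360771296 324.2491069895865 203.12658801589333 [0.33949374 0.14477654 1.49368845] [[-0.01, -1.0, -0.0], [-0.99, 0.01, -0.12], [0.12, -0.0, -0.99]]
494.1392490214749 320.84087917861285 196.40249724086104 [ 0.01574785 -0.76309928  1.20955316] [[0.88, -0.47, 0.02], [-0.34, -0.67, -0.66], [0.32, 0.58, -0.75]]
{'clock': 0.1, 'joints': array([-7.54424446e+01,  5.25976021e+00,  7.05754493e+01, -1.69818278e-03,
        1.04265496e+02, -3.24915231e+00]), 'joint_vel': array([ 0.02348343, -0.05497607, -0.08796352, -0.01652314, -0.03698004,
       -0.01835753]), 'joint_torque': array([ 2.71871111e-03, -4.47858381e+01, -4.07570350e+01,  7.00338325e-02,
        2.84232572e-02, -1.15225630e-04]), 'tcp_pos': array([ 0.18348763, -0.57131613,  0.40360494]), 'orientation': array([-1.79899364e+02, -4.06385184e-03,  1.78062872e+01]), 'contact_force': array([0.43082898, 0.55124852, 1.00784398]), 'torque': array([ 0.02367093, -0.00721751,  0.00022194]), 'gripper_force': 0.0, 'opening': 0.08785572576547165}
```

View pics/top0.png

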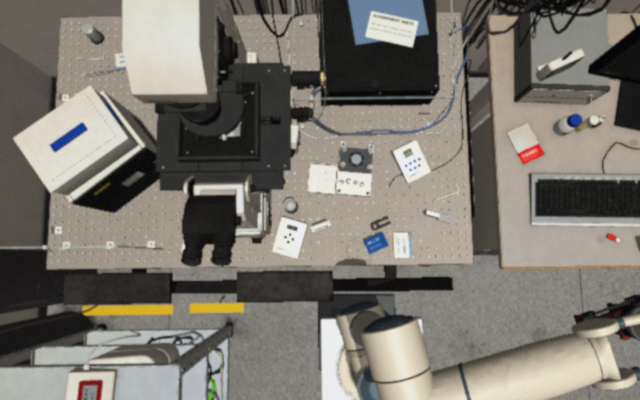

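View pics/side0.png

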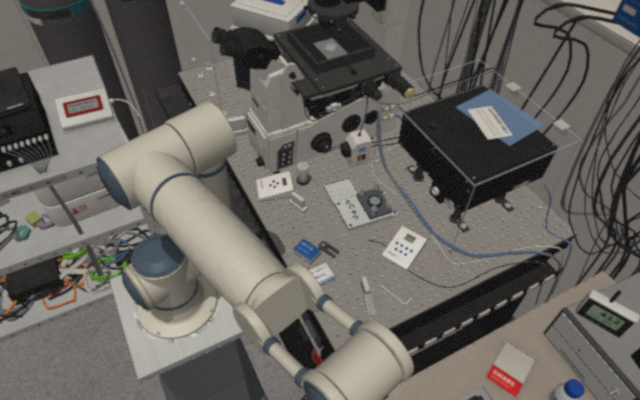

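Run:
```python
import cv2,numpy as np
a=cv2.imread('pics/top0.png')[135:265,260:480];b=cv2.imread('pics/side0.png')[150:325,245:445]
cv2.imwrite('pics/c_top.png',cv2.resize(a,None,fx=3.6,fy=3.6,interpolation=cv2.INTER_CUBIC))
cv2.imwrite('pics/c_side.png',cv2.resize(b,None,fx=3.4,fy=3.4,interpolation=cv2.INTER_CUBIC))
```

```text
(no output)
```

View pics/c_top.png

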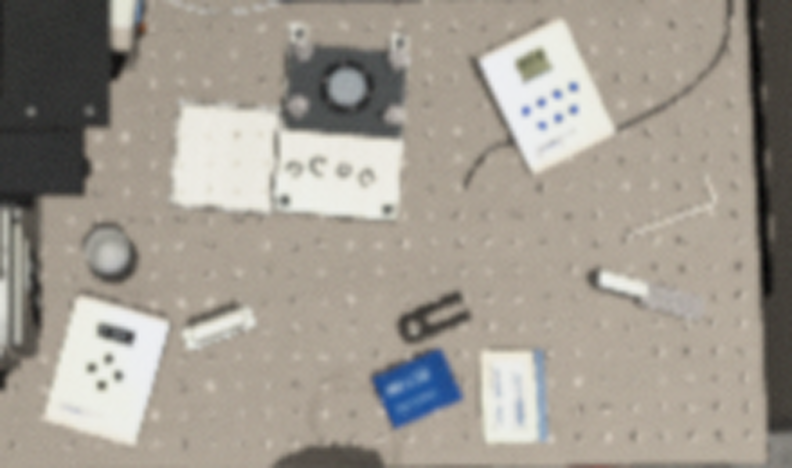

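View pics/c_side.png

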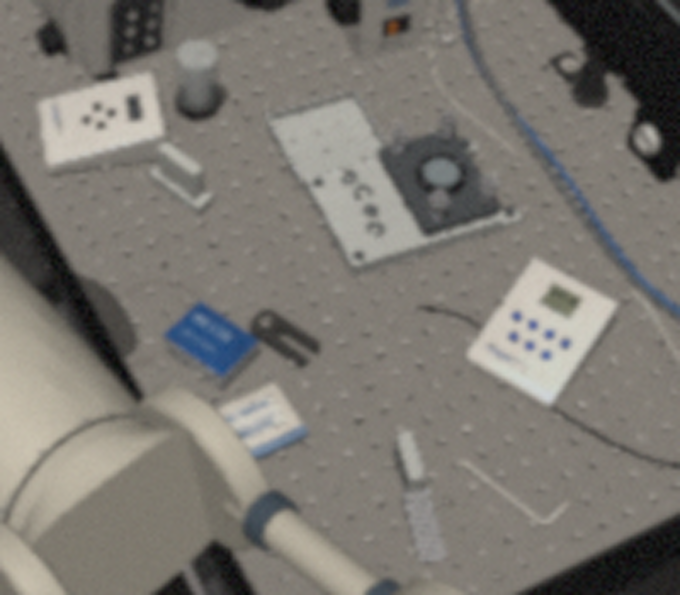

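Run:
```python
import cv2,numpy as np
t=cv2.imread('pics/top0.png');s=cv2.imread('pics/side0.png')
def tile(im,x,y,w,h,f,step):
    c=cv2.resize(im[y:y+h,x:x+w],None,fx=f,fy=f,interpolation=cv2.INTER_NEAREST)
    for u in range(x,x+w):
        if u%step==0: cv2.line(c,((u-x)*f,0),((u-x)*f,6),(0,0,255),1);cv2.putText(c,str(u),((u-x)*f+1,14),0,.3,(0,0,255),1)
    for v in range(y,y+h):
        if v%step==0: cv2.line(c,(0,(v-y)*f),(6,(v-y)*f),(0,0,255),1);cv2.putText(c,str(v),(7,(v-y)*f+6),0,.3,(0,0,255),1)
    return c
row1=np.hstack([tile(t,308,212,26,25,8,5),tile(s,287,188,24,25,8,5),tile(t,420,206,38,25,8,5)[:,:304]])
A=tile(t,305,140,72,57,5,10);B=tile(s,320,172,80,60,5,10);C=tile(s,358,273,22,44,8,5)
row2=np.zeros((400,800,3),np.uint8)
row2[:285,:310]=A[:,:310]; row2[:300,310:624]=B[:,:314]; row2[:352,624:800]=C
o=np.zeros((600,800,3),np.uint8);o[:200,:row1.shape[1]]=row1[:,:800];o[200:]=row2
cv2.imwrite('pics/mont.png',o)
```

```text
(no output)
```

View pics/mont.png

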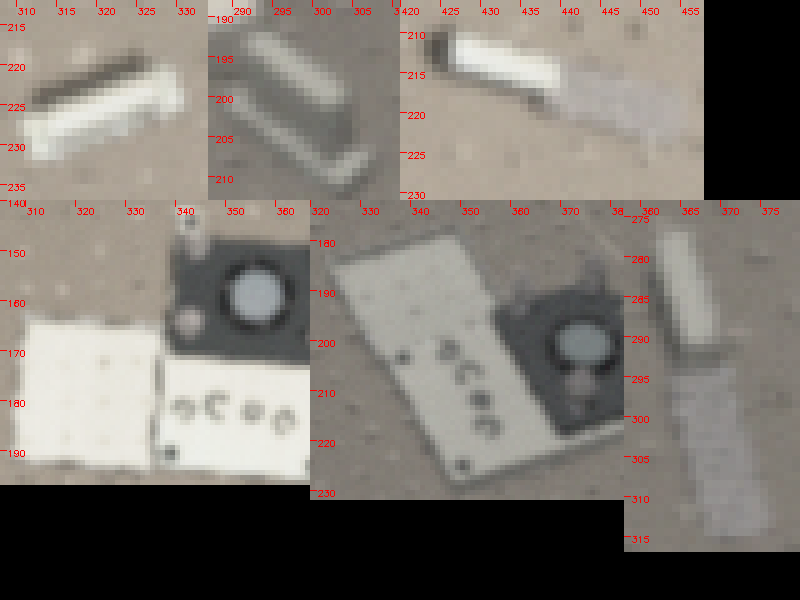

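The only scraper-like candidate is at top (321,226) / side (297,196): a white foot with a narrower upright grip. The white cases at (290,238) and (410,160) and the box at (295,137) are no match. I'll check its length below against 64/50 mm in case it's the wrong size. The gauge is at top (433,213) with its bright grip on the left; the grey blade tip is at (454,221), pointing right. The clamp ledge is at top (355,183), the tray at (322,178), and the chips are the four dark curls at top (341–362, 181–185).

Run:
```python
from h import *
import pickle
a,b=pickle.load(open('s0.pkl','rb'))
P=lambda n,p,q:print(n,np.round(tri(a,p,b,q)[0],4),round(tri(a,p,b,q)[1],4))
P('holeL',(338.6,190.1),(338.1,202.9));P('holeR',(367.1,192.9),(349.7,224.5))
P('gripG',(432.9,213.5),(365.4,283.75));P('tip',(454.1,220.75),(372.6,314.6))
P('scrgrip',(320.6,225.),(297.,196.25))
g=cv2.cvtColor(a['frame'],cv2.COLOR_RGB2GRAY)
def rect(n,m,box,zs,k=1):
    x0,y0,x1,y1=box; mm=np.zeros(m.shape,np.uint8); mm[y0:y1,x0:x1]=m[y0:y1,x0:x1]
    cs=max(cv2.findContours(mm,cv2.RETR_EXTERNAL,cv2.CHAIN_APPROX_NONE)[0],key=cv2.contourArea)
    R=cv2.minAreaRect(cs);bx=cv2.boxPoints(R);print(n,np.round(R[0],1),np.round(R[1],1),round(R[2],1))
    for z in zs:
        w=np.array([onz(a if k else b,*p,z)[:2] for p in bx]);print('  z',z,np.round(w,3).tolist(),'c',np.round(w.mean(0),4),'L',np.round([np.linalg.norm(w[1]-w[0]),np.linalg.norm(w[2]-w[1])],4),'yaw',np.round(np.degrees([np.arctan2(*(w[1]-w[0])[::-1]),np.arctan2(*(w[2]-w[1])[::-1])]),1))
rect('scr white',(g>205).astype(np.uint8),(308,214,334,236),[.014,.052])
rect('ggrip',(g>205).astype(np.uint8),(420,206,445,222),[.032])
rect('plate dark',(g<110).astype(np.uint8),(330,140,377,178),[.03])
rect('tray+ledge',(g>190).astype(np.uint8),(300,160,377,200),[.016])
rect('ledge',(g>190).astype(np.uint8),(338,172,377,200),[.018])
gb=cv2.cvtColor(b['frame'],cv2.COLOR_RGB2GRAY)
rect('side scr top',(gb>140).astype(np.uint8),(291,190,306,203),[.052],0)
rect('side gauge grip',(gb>145).astype(np.uint8),(360,274,372,292),[.032],0)
for (u,v) in [(341,182),(347.5,181),(355,182),(361.5,184)]: print('chip',np.round(onz(a,u,v,.02),3))
for z in (.0,.014,.052): print(np.round(onz(a,320.6,225.9,z),4))
print(proj(b,[*onz(a,320.6,225,.052)[:2],.052]))
```

```text
holeL [0.5524 0.0971 0.0185] 0.0027
holeR [0.5423 0.006  0.0178] 0.0027
gripG [ 0.4726 -0.1995  0.029 ] 0.0021
tip [ 0.452  -0.2748 -0.0032] 0.0004
scrgrip [0.4383 0.1561 0.0497] 0.0043
scr white [320.4 225.8] [ 4.6 19.4] 69.4
  z 0.014 [[0.437, 0.188], [0.458, 0.13], [0.444, 0.125], [0.423, 0.183]] c [0.4403 0.1562] L [0.0619 0.0146] yaw [ -70.1 -160.3]
  z 0.052 [[0.434, 0.187], [0.455, 0.13], [0.441, 0.125], [0.421, 0.182]] c [0.4377 0.1559] L [0.0603 0.0142] yaw [ -70.1 -160.3]
ggrip [433.  213.4] [12.9  3.2] 14.0
  z 0.032 [[0.474, -0.179], [0.484, -0.182], [0.473, -0.221], [0.464, -0.218]] c [ 0.4736 -0.1996] L [0.0101 0.0403] yaw [ -16.1 -104.9]
plate dark [354.7 159.6] [32.8 23.3] 4.8
  z 0.03 [[0.617, 0.1], [0.693, 0.092], [0.683, -0.013], [0.607, -0.005]] c [0.6501 0.0436] L [0.0761 0.1053] yaw [ -5.6 -95.6]
tray+ledge [339.5 179.3] [63.  28.6] 3.5
  z 0.016 [[0.55, 0.197], [0.643, 0.191], [0.628, -0.012], [0.535, -0.004]] c [0.5891 0.0929] L [0.0933 0.2034] yaw [ -4.  -94.3]
ledge [353.9 183.5] [33.6 21.8] 4.8
  z 0.018 [[0.545, 0.104], [0.615, 0.097], [0.605, -0.01], [0.534, -0.003]] c [0.5747 0.047 ] L [0.071  0.1082] yaw [ -5.6 -95.6]
side scr top [297.4 195.9] [13.9  3.9] 33.7
  z 0.052 [[0.422, 0.174], [0.434, 0.183], [0.452, 0.138], [0.44, 0.129]] c [0.4369 0.1557] L [0.0149 0.0484] yaw [ 37.7 -68.2]
side gauge grip [365.5 283.4] [13.6  4.4] 71.6
  z 0.032 [[0.47, -0.179], [0.483, -0.18], [0.472, -0.22], [0.46, -0.219]] c [ 0.4713 -0.1994] L [0.0128 0.0418] yaw [  -6.5 -104.9]
chip [0.58  0.088 0.02 ]
chip [0.583 0.068 0.02 ]
chip [0.579 0.044 0.02 ]
chip [0.572 0.023 0.02 ]
[0.4409 0.1557 0.    ]
[0.4399 0.1556 0.014 ]
[0.4373 0.1554 0.052 ]
(np.float64(298.33036280980906), np.float64(195.6271556601341))
```

```bash
cat >> h.py <<'E'
YC=-5.8; c_,s_=np.cos(np.radians(YC)),np.sin(np.radians(YC))
LC=np.array([0.5747,0.0470])            # ledge centre; mouth middle is 35.5 mm further along x
def L(x,y): return LC+x*np.array([c_,s_])+y*np.array([-s_,c_])
def st(tag=''):
    s=r.sense();print(tag,'t%.2f'%s['clock'],'tcp',np.round(s['tcp_pos'],4),'F',np.round(s['contact_force'],2),'T',np.round(s['torque'],2),'op %.4f gf %.1f'%(s['opening'],s['gripper_force']));return s
E
python3 - <<'E'
from h import *
p=[0.4375,0.1558]
r.reach([*p,0.29],[180,0,111]);st('above')
r.servo_line([*p,0.201],speed=.12);st('down')
r.grab(35);st('grab')
r.servo_line([*p,0.275],speed=.15);st('lift')
r.reach([*L(-.003,-.051),0.27],[180,0,180+YC]);s0=st('over')
r.servo_line([*L(-.003,-.051),0.2245],speed=.1);st('near')
snap('top','t1');snap('side','d1')
a=cv2.imread('pics/t1.png')[140:210,300:400];b=cv2.imread('pics/d1.png')[140:240,310:420]
cv2.imwrite('pics/m1.png',np.hstack([cv2.resize(a,(400,280),interpolation=2),cv2.resize(b,(396,280))[:, :]]))
E
```

```text
above t2.84 tcp [0.4378 0.1553 0.2901] F [-0.04  0.35 -0.66] T [-0.01 -0.1   0.05] op 0.0875 gf 0.0
down t3.73 tcp [0.4378 0.1558 0.2018] F [-0.35 -0.04  0.09] T [-0.04 -0.12  0.03] op 0.0880 gf 0.0
grab t4.86 tcp [0.4376 0.1559 0.2012] F [0.28 1.07 1.05] T [ 0.05 -0.28 -0.  ] op 0.0139 gf 35.0
lift t5.50 tcp [0.4373 0.1557 0.274 ] F [-0.24 -0.18 -0.71] T [-0.01 -0.16  0.02] op 0.0138 gf 35.0
over t6.79 tcp [ 0.5663 -0.0031  0.2693] F [ 0.17 -0.45 -0.84] T [ 0.02 -0.16 -0.02] op 0.0142 gf 35.0
near t7.40 tcp [ 0.5666 -0.0033  0.2246] F [ 0.18 -0.51 -0.9 ] T [ 0.02 -0.11  0.01] op 0.0138 gf 35.0
```

View pics/m1.png

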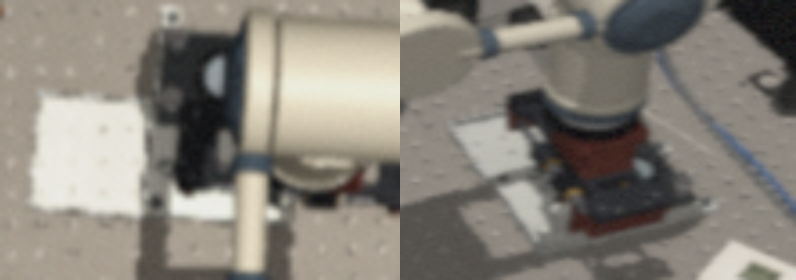

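The picture shows the gripper over the ledge's right end, hiding the scraper. The tray is clear at the left, and the 13.9 mm opening confirms the grip. Next I'll feel for the ledge, then sweep.

Run:
```python
from h import *
p=L(-.003,-.051); f0=np.mean([r.sense()['contact_force'][2] for _ in range(3)])
z=.2235
while z>.214:
    r.servo_line([*p,z],speed=.02)
    s=r.sense()
    if s['contact_force'][2]-f0>2.5: break
    z-=.0007
st('touch z=%.4f'%z)
zt=s['tcp_pos'][2]+.0008
r.servo_line([*p,zt],speed=.02);st('clear')
for y in (-.02,.02,.05,.074):
    r.servo_line([*L(-.003,y),zt],speed=.06);st('y%.3f'%y)
snap('top','t2');snap('side','d2')
a=cv2.imread('pics/t2.png')[140:210,300:400];b=cv2.imread('pics/d2.png')[140:240,310:420]
cv2.imwrite('pics/m2.png',np.hstack([cv2.resize(a,(400,280),interpolation=2),cv2.resize(b,(396,280))]))
```

```text
touch z=0.2186 t9.50 tcp [ 0.5666 -0.0034  0.2192] F [-2.43  0.93  4.6 ] T [0.08 0.41 0.  ] op 0.0138 gf 35.0
clear t9.75 tcp [ 0.5666 -0.0034  0.2197] F [-0.28 -0.13 -1.76] T [ 0.04 -0.16 -0.  ] op 0.0136 gf 35.0
y-0.020 t10.42 tcp [0.5697 0.0276 0.22  ] F [-0.72  0.2  -0.64] T [ 0.02 -0.17  0.06] op 0.0139 gf 35.0
y0.020 t11.23 tcp [0.5737 0.0672 0.22  ] F [-0.06  1.16 -0.84] T [ 0.03 -0.16 -0.  ] op 0.0140 gf 35.0
y0.050 t11.88 tcp [0.5768 0.0973 0.2199] F [ 0.4  -0.29 -1.36] T [-0.01 -0.18  0.05] op 0.0135 gf 35.0
y0.074 t12.43 tcp [0.5792 0.1213 0.2199] F [ 0.   -0.21 -0.71] T [ 0.04 -0.14  0.02] op 0.0137 gf 35.0
```

View pics/m2.png

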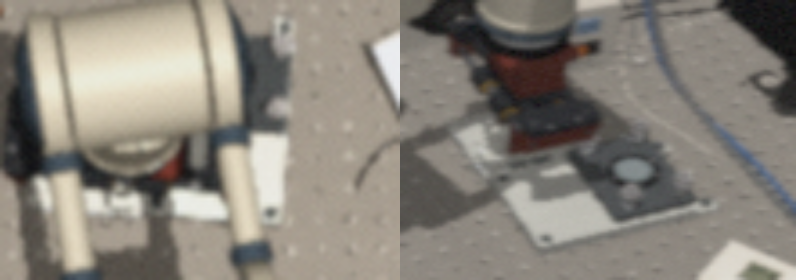

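The ledge now looks empty from the side, with only shadow on it. I'll lift and check the tray while still holding the scraper.

Run:
```python
from h import *
r.servo_line([*L(-.003,.074),.285],speed=.15)
r.reach([.44,-.06,.285],[180,0,111]);st()
snap('top','t3');snap('side','d3')
a=cv2.imread('pics/t3.png')[140:210,300:400];b=cv2.imread('pics/d3.png')[160:240,310:410]
cv2.imwrite('pics/m3.png',np.hstack([cv2.resize(a,(400,280),interpolation=2),cv2.resize(b,(400,280),interpolation=2)]))
```

```text
t14.03 tcp [ 0.4402 -0.0598  0.2844] F [ 0.19 -0.41 -0.92] T [-0.04 -0.1   0.02] op 0.0137 gf 35.0
```

View pics/m3.png

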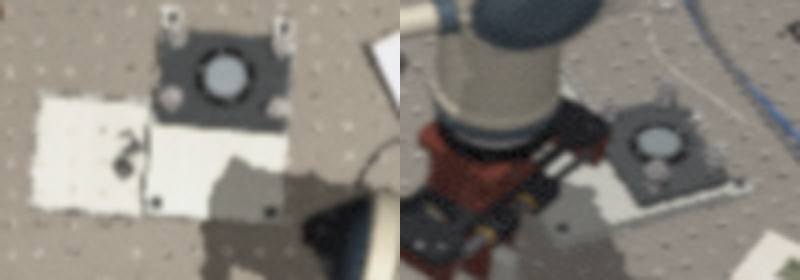

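Chips are clumped in the tray at about top px (331,179), and the count is unclear. I'll move aside and zoom in.

Run:
```python
from h import *
r.reach([.42,-.30,.30],[180,0,111]);st()
snap('top','t4');snap('side','d4')
a=cv2.imread('pics/t4.png')[160:196,308:375];b=cv2.imread('pics/d4.png')[170:234,320:385]
a=cv2.resize(a,None,fx=8,fy=8,interpolation=2);b=cv2.resize(b,None,fx=4,fy=4,interpolation=2)
o=np.zeros((600,800,3),np.uint8);o[:a.shape[0],:a.shape[1]]=a;o[300:300+b.shape[0],:b.shape[1]]=b
c=cv2.imread('pics/t4.png')[168:192,320:342];c=cv2.resize(c,None,fx=12,fy=12,interpolation=0);o[300:300+c.shape[0],300:300+c.shape[1]]=c
cv2.imwrite('pics/m4.png',o)
```

```text
t15.08 tcp [ 0.4205 -0.2991  0.2998] F [-0.42  0.54 -0.98] T [ 0.04 -0.1   0.01] op 0.0138 gf 35.0
```

View pics/m4.png

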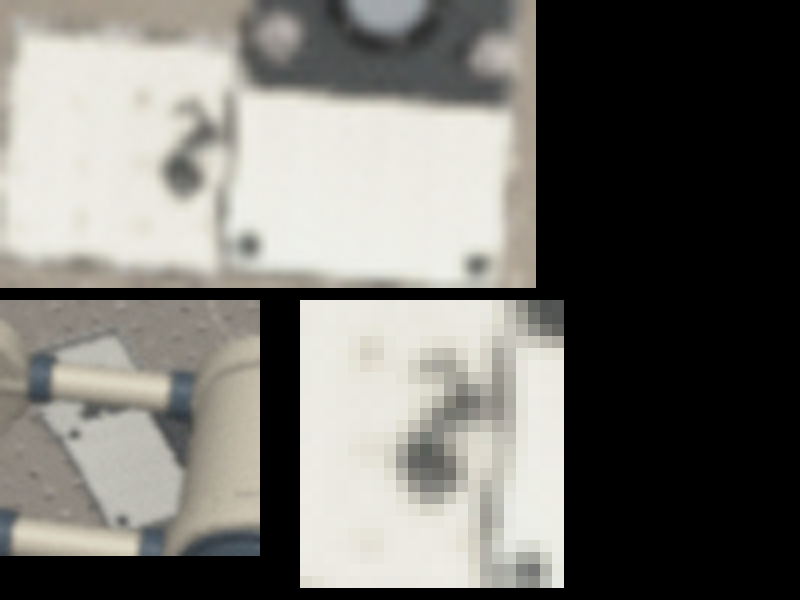

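Run:
```python
from h import *
r.move_joints([-75.4,5.2,70.5,0,104.3,-3.2]);st()
s=snap('side','d5');t=snap('top','t5')
b=cv2.imread('pics/d5.png')[172:222,320:362]
b=cv2.resize(b,None,fx=12,fy=12,interpolation=2)[:600]
for n,X in {'edge':(.0,.055,.018),'e+':(.0,.055,.018),'wall':(0,.0575,.013),'floor':(0,.0575,.002)}.items():
  for x in np.linspace(-.035,.03,14):
    q=L(x,X[1]);u,v=proj(s,[*q,X[2]]);cv2.circle(b,(int((u-320+.5)*12),int((v-172+.5)*12)),1,{'edge':(0,0,255),'e+':(0,0,255),'wall':(0,200,0),'floor':(255,0,0)}[n],-1)
cv2.imwrite('pics/m5.png',b)
```

```text
t16.58 tcp [ 0.1849 -0.5705  0.4047] F [-0.33 -1.01 -1.32] T [-0.04 -0.02  0.06] op 0.0141 gf 35.0
```

View pics/m5.png

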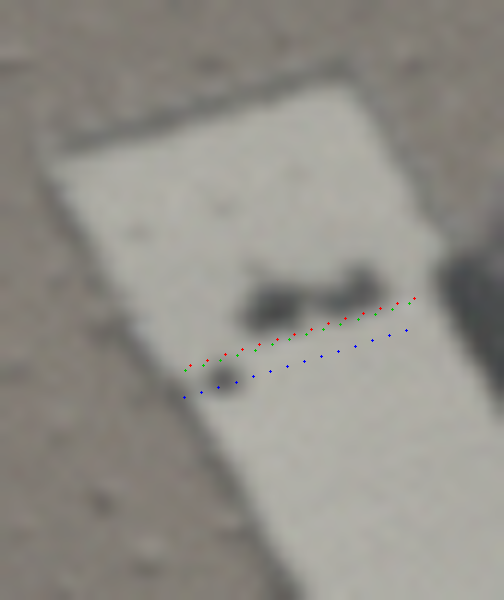

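The side view shows two dark clumps on the tray side of the plate edge, at (342,197) and (349,196), and nothing on the ledge. I'll triangulate how high they sit.

Run:
```python
from h import *
s=r.snapshot('side');t=r.snapshot('top')
def loc(X): d=X[:2]-LC;return np.round(1000*np.array([d@[c_,s_],d@[-s_,c_],X[2]]),1)
for p,q in (((330.3,181.25),(342.4,196.9)),((333.3,175.8),(348.7,195.7)),((331.2,172.9),(348.7,195.7))):
    X,e=tri(t,p,s,q);print(loc(X),e)
# dark blobs, both views, rays on z=8 mm and 20 mm
for n,S,box,th in (('top',t,(312,166,340,192),200),('side',s,(322,178,360,210),135)):
    g=cv2.cvtColor(S['frame'],cv2.COLOR_RGB2GRAY);x0,y0,x1,y1=box
    L3=[]
    for v in range(y0,y1):
        for u in range(x0,x1):
            a,b=loc(onz(S,u,v,.008))[:2]
            if abs(a+0)<34 and 60<b<140 and g[v,u]<th-25: L3.append((u,v,int(g[v,u]),a,b))
    L3=np.array(L3);print(n,len(L3),'x',L3[:,3].min(),L3[:,3].max(),'y',L3[:,4].min(),L3[:,4].max())
g=cv2.cvtColor(t['frame'],cv2.COLOR_RGB2GRAY);print(g[170:188,325:341])
g0=cv2.cvtColor(cv2.imread('pics/top0.png')[:,:,::-1],cv2.COLOR_RGB2GRAY)
print('darkness before',(232-g0[176:188,339:366].astype(float)).clip(10).sum()-10*12*27,'after',(225-g[170:186,326:336].astype(float)).clip(10).sum()-10*160)
```

```text
[ 1.1 76.6  4.5] 0.0030238276429052457
[18.9 68.4 11.8] 0.0022608713146105605
[26.8 76.8  0.3] 0.008550147772020445
top 49 x -7.0 33.9 y 60.1 83.9
side 19 x -7.8 24.5 y 66.0 78.1
[[227 228 230 230 230 230 230 230 231 230 226 209 199 178 147 114]
 [218 219 228 231 228 226 222 220 226 229 217 190 197 204 198 179]
 [209 212 226 229 222 205 192 189 211 226 210 167 189 224 229 225]
 [218 221 228 225 206 177 161 165 190 220 207 159 184 227 233 232]
 [227 229 229 225 211 192 187 169 163 196 196 151 176 227 232 233]
 [230 231 230 229 225 218 204 166 127 153 173 146 173 227 235 233]
 [231 231 231 229 227 208 179 134 109 121 145 139 173 226 235 233]
 [231 231 230 227 215 180 135 115 122 136 155 148 172 226 235 233]
 [230 229 227 220 195 158 135 141 162 183 191 171 184 227 235 234]
 [227 227 221 198 150 127 134 168 195 214 215 193 194 228 235 234]
 [222 219 210 165 113  93 111 153 196 217 218 197 202 231 236 234]
 [227 225 209 152 100  91  97 122 179 219 214 194 207 231 235 236]
 [231 230 220 176 120 107 104 116 170 212 202 193 213 232 235 235]
 [232 232 227 205 155 126 125 144 190 206 181 193 223 234 235 235]
 [233 232 231 221 193 165 170 196 221 208 165 191 229 236 236 236]
 [233 232 232 229 222 209 212 227 228 209 159 186 231 237 236 236]
 [232 231 232 230 229 229 230 231 229 209 156 185 231 236 236 235]
 [227 226 230 232 232 232 233 230 226 207 166 196 230 234 233 235]]
darkness before 2839.0 after 4383.0
```

All of the chip darkness is now inside the tray. One chip leans on the near wall with its top about 12 mm high. I'll tamp it lightly with the scraper foot (stopping on force), then put the scraper back.

```bash
python3 - <<'E'
from h import *
p=L(.0,.0715)
r.reach([*p,.26],[180,0,180+YC]);st('over tray')
r.servo_line([*p,.226],speed=.12);f0=np.mean([r.sense()['contact_force'][2] for _ in range(3)])
z=.224
while z>.2165:
    r.servo_line([*p,z],speed=.04)
    if r.sense()['contact_force'][2]-f0>4: break
    z-=.0015
st('tamp z=%.4f'%z)
r.servo_line([*p,.28],speed=.2)
q=[.4375,.1558]
r.reach([*q,.28],[180,0,111])
r.servo_line([*q,.2018],speed=.12);st('set')
r.let_go();st('open')
r.servo_line([*q,.30],speed=.2)
r.reach([.4725,-.1995,.28],[180,0,75]);st('over gauge')
E
python3 - <<'E'
from h import *
t=r.snapshot('top');s=r.snapshot('side')
g=cv2.cvtColor(t['frame'],cv2.COLOR_RGB2GRAY);print(g[170:188,325:341])
m=np.zeros(g.shape,np.uint8);m[214:236,308:334]=g[214:236,308:334]>205
c=max(cv2.findContours(m,0,1)[0],key=cv2.contourArea);R=cv2.minAreaRect(c);print(R,onz(t,*R[0],.014))
gs=cv2.cvtColor(s['frame'],cv2.COLOR_RGB2GRAY);print(gs[190:204:1,336:358])
E
```

```text
over tray t19.63 tcp [0.5821 0.1173 0.2602] F [-0.12 -0.56 -0.83] T [ 0.   -0.15 -0.04] op 0.0138 gf 35.0
tamp z=0.2165 t21.32 tcp [0.5819 0.1181 0.2178] F [ 0.4  -0.87 -0.6 ] T [ 0.03 -0.13  0.02] op 0.0135 gf 35.0
set t23.70 tcp [0.4376 0.1558 0.2015] F [-1.11  0.48 -1.03] T [-0.07 -0.13  0.05] op 0.0138 gf 35.0
open t24.91 tcp [0.4375 0.1558 0.2018] F [-0.14 -0.49  0.76] T [-0.04 -0.03  0.03] op 0.0880 gf 0.0
over gauge t26.89 tcp [ 0.4727 -0.1987  0.2797] F [0.75 0.62 0.13] T [ 0.02 -0.04 -0.02] op 0.0874 gf 0.0
[[227 226 230 230 229 229 228 229 229 229 224 208 197 180 142 115]
 [218 219 227 229 228 225 221 218 227 228 216 188 196 205 197 175]
 [205 210 224 227 221 204 188 188 211 225 209 167 185 222 226 225]
 [214 221 227 224 204 174 164 160 187 217 205 160 180 226 233 232]
 [227 228 227 224 209 191 187 167 160 194 195 151 175 227 234 232]
 [230 229 228 227 224 218 204 167 127 151 169 142 173 222 234 232]
 [230 230 230 228 225 207 178 131 108 121 144 140 170 225 234 232]
 [229 229 230 226 212 179 135 116 122 137 155 147 176 224 234 232]
 [230 229 227 219 193 157 131 140 158 181 
[... 1368 characters left out ...]
7 199 198 198 198 200 198 199
  199 191 155 112]
 [209 207 208 208 209 208 208 210 209 209 209 211 209 211 213 212 212 211
  210 203 172 132]
 [216 214 214 213 214 216 215 214 214 215 215 215 216 214 214 215 215 215
  213 209 184 139]
 [212 210 212 212 210 212 210 210 210 210 208 209 209 210 208 205 207 207
  205 201 177 135]
 [200 197 196 197 196 197 196 197 193 193 193 192 194 193 191 192 191 193
  191 185 165 127]
 [180 180 181 178 178 178 178 175 176 177 175 175 175 176 173 173 175 172
  170 167 150 115]
 [161 158 158 158 158 157 154 155 156 154 154 152 154 155 152 151 150 148
  150 144 131 101]
 [138 134 137 136 136 136 136 137 139 139 140 139 138 134 136 135 134 132
  136 132 115  91]]
```

The foot came down to about 16.6 mm with no contact, so every chip lies low in the tray; the scraper is standing back in its place. The hex key lies near the gauge, so I'll grip at 27 mm, which puts the fingertips 8 mm up and over the 5 mm key.

Run:
```python
from h import *
p=[.4725,-.1995]
r.servo_line([*p,.190],speed=.12);st('down')
r.grab(50);st('grab')
r.servo_line([*p,.27],speed=.15);st('lift')
# tip 80 mm ahead of grip; start with the tip 15 mm before the mouth (mouth at +35.5 mm of the ledge centre)
q=L(.0355-.015-.080,0)
r.reach([*q,.26],[180,0,180+YC]);st('over')
t=snap('top','t6');s=snap('side','d6')
r.servo_line([*q,.214],speed=.1);st('near')
t=snap('top','t7');s=snap('side','d7')
```

```text
down t27.89 tcp [ 0.4728 -0.1996  0.1909] F [ 0.85 -0.9   0.5 ] T [-0.07 -0.05 -0.  ] op 0.0876 gf 0.0
grab t29.02 tcp [ 0.4725 -0.1995  0.19  ] F [-0.43 -0.28 -0.2 ] T [-0.03 -0.15 -0.07] op 0.0136 gf 50.0
lift t29.70 tcp [ 0.4723 -0.1994  0.269 ] F [-0.15 -0.81 -1.9 ] T [-0.05 -0.05  0.01] op 0.0139 gf 50.0
over t30.82 tcp [0.5154 0.0526 0.2593] F [ 0.42  0.57 -1.47] T [ 0.07 -0.14  0.  ] op 0.0138 gf 50.0
near t31.53 tcp [0.5156 0.0529 0.2141] F [-0.07  0.26 -0.74] T [ 0.05 -0.14  0.04] op 0.0137 gf 50.0
```

Run:
```python
from h import *
ux=np.array([c_,s_]); F=lambda n=4: np.mean([r.sense()['contact_force'] for _ in range(n)],0)
q=L(.0355-.015-.080,0); f0=F(); print(f0)
z=.2105
while z>.204:
    r.servo_line([*q,z],speed=.02)
    if (F(2)-f0)[2]>3: break
    z-=.0006
st('touch z=%.4f'%z)
x=-.015; base=None
while x<.040:
    x+=.002 if x<.012 else .001
    r.servo_line([*L(.0355-.080+x,0),z],speed=.03)
    f=F(3)-f0; fx=f[:2]@ux
    if abs(x-.0)<.0005: base=fx
    print('d %.1f act %.1f fx %.1f fz %.1f z %.4f'%(1000*x,1000*((r.sense()['tcp_pos'][:2]-LC)@ux+.080-.0355),fx,f[2],r.sense()['tcp_pos'][2]))
    if fx<-7.5 or (x<.004 and fx<-5): break
st('end')
```

```text
[-0.56026251 -0.34599271 -0.75189049]
touch z=0.2069 t33.46 tcp [0.5155 0.053  0.2079] F [-4.62 -0.84  6.74] T [-0.01  0.47  0.05] op 0.0139 gf 50.0
d -13.0 act -12.9 fx -3.0 fz 6.3 z 0.2079
d -11.0 act -10.9 fx -3.8 fz 6.2 z 0.2079
d -9.0 act -8.9 fx -3.5 fz 6.3 z 0.2079
d -7.0 act -6.9 fx -3.0 fz 6.2 z 0.2080
d -5.0 act -4.9 fx -2.2 fz 5.4 z 0.2079
d -3.0 act -2.9 fx -2.9 fz 6.6 z 0.2079
d -1.0 act -0.9 fx -3.5 fz 7.6 z 0.2080
d 1.0 act 1.1 fx -2.3 fz 6.7 z 0.2080
d 3.0 act 3.1 fx -4.1 fz 6.4 z 0.2080
d 5.0 act 5.1 fx -3.4 fz 7.6 z 0.2080
d 7.0 act 7.1 fx -3.0 fz 6.1 z 0.2080
d 9.0 act 9.1 fx -4.2 fz 8.0 z 0.2080
d 11.0 act 11.1 fx -2.3 fz 6.9 z 0.2079
d 13.0 act 13.1 fx -4.4 fz 7.0 z 0.2080
d 14.0 act 14.0 fx -4.4 fz 6.5 z 0.2080
d 15.0 act 15.0 fx -3.6 fz 7.1 z 0.2080
d 16.0 act 16.0 fx -3.8 fz 7.2 z 0.2080
d 17.0 act 17.0 fx -3.4 fz 8.4 z 0.2080
d 18.0 act 18.0 fx -4.3 fz 7.7 z 0.2080
d 19.0 act 19.0 fx -3.6 fz 7.2 z 0.2080
d 20.0 act 20.0 fx -3.9 fz 7.3 z 0.2080
d 21.0 act 21.0 fx -3.5 fz 6.5 z 0.2080
d 22.0 act 22.0 fx -3.7 fz 6.6 z 0.2080
d 23.0 act 23.0 fx -3.5 fz 7.6 z 0.2080
d 24.0 act 24.0 fx -3.2 fz 8.4 z 0.2080
d 25.0 act 24.9 fx -4.7 fz 6.8 z 0.2080
d 26.0 act 25.7 fx -5.5 fz 9.1 z 0.2080
d 27.0 act 26.4 fx -8.6 fz 9.5 z 0.2080
end t40.46 tcp [0.5567 0.049  0.208 ] F [-9.12  0.85  8.76] T [ 0.17  1.22 -0.03] op 0.0138 gf 50.0
```

Run:
```python
from h import *
ux=np.array([c_,s_]); F=lambda n=4: np.mean([r.sense()['contact_force'] for _ in range(n)],0)
f0=np.array([-.56,-.35,-.75]); x=.027
while x<.032:
    x+=.001
    r.servo_line([*L(.0355-.080+x,0),.2069],speed=.03); f=F(3)-f0
    print('d %.1f act %.1f fx %.1f fz %.1f'%(1000*x,1000*((r.sense()['tcp_pos'][:2]-LC)@ux+.0445),f[:2]@ux,f[2]))
    if f[:2]@ux<-10: break
r.wait(.6);f=F(6)-f0;print(f[:2]@ux,f[2]);st('hold')
t=snap('top','t8');s=snap('side','d8')
g=cv2.cvtColor(s['frame'],cv2.COLOR_RGB2GRAY);g0=cv2.cvtColor(cv2.imread('pics/d5.png'),cv2.COLOR_BGR2GRAY)
print('tray px change side',np.abs(g[192:200,338:354].astype(int)-g0[192:200,338:354]).mean(),
 'scraper side change',np.abs(g[190:212,288:310].astype(int)-cv2.cvtColor(cv2.imread('pics/side0.png'),7-0)[190:212,288:310] if 0 else g[190:212,288:310].astype(int)-cv2.imread('pics/side0.png',0)[190:212,288:310]).mean())
```

```text
d 28.0 act 27.1 fx -12.3 fz 10.3
-10.87446456602305 11.42191722965021
hold t41.31 tcp [0.5573 0.0489 0.208 ] F [-11.39   0.65  10.67] T [0.12 1.52 0.01] op 0.0134 gf 50.0
tray px change side 94.4921875 scraper side change 17.638429752066116
```

```bash
python3 -c "
from h import *
st();print(r.hand_in())"
```

```text
t41.41 tcp [0.5573 0.049  0.208 ] F [-11.86   0.3   10.86] T [ 0.07  1.52 -0.03] op 0.0138 gf 50.0
the job is handed in; nothing more can be done
None
```

I handed the job in at 41 s of the 67 s limit, and no verdict came back: the chips are in the tray as far as the images show (they overlap, so I couldn't count four separately), the scraper is back standing on the table, and the gauge is still gripped, about 27 mm into the gap, dragging at about 7 N above its sliding friction.

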